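# Nest the tapered roll-core sleeves loosely

## Robot

A 7-joint arm with a two-finger parallel gripper is mounted at the origin on a cart in front of the work surface, level with it; the furniture and walls round the work are solid. World frame = base frame: x ahead of the robot, y to its left, z up, the work surface at z = 0. Lengths are in m, angles in rad, forces in N, time in s.
With the tool pointing down it reaches from about 0.425 to 0.975 m from the base axis. Payload 16.7 kg.
Tool frame: the origin (TCP) lies midway between the tips of the shut fingers; the grasp point (between the pads) lies bot.grip_depth behind it (bot.grip_depth is the distance from the TCP to the grasp point, in m); z points along the fingers, y is the direction in which the jaws open and shut (so a half turn about z gives the same grasp; the last joint's range is limited). The gripper opens to 85 mm and grips with 20 to 120 N. Pads are 22 mm wide; open, the fingers measure 114 mm over their backs; the gripper's body (76 mm by 85 mm) begins 54 mm behind the grasp point. The pads swing forward as they close: fully open they stand 13 mm farther back than shut.
Start: joints at [1.133, 0.426, 0.074, 1.606, -0.034, 1.111, -0.067], TCP at [0.192, -0.647, 0.205] pointing down, gripper open.
Joint ranges: [-2.85, 2.85], [-0.5, 2.14], [-1.23, 1.37], [0.21, 2.46], [-1.02, 4.16], [0.16, 2.05], [-2.73, 2.73]. Speed limits (rad/s): [1.89, 1.89, 2.39, 2.39, 3.01, 3.01, 3.01].

## Interface

Orientations are given as a unit quaternion [x, y, z, w].
In Python, from cell import bot gives the robot as it stands. Calls block until the motion is done:
- bot.move_ptp(position, orientation): joint-space move of the TCP to a pose.
- bot.line_to(position, v=0.15, orientation=None): straight line of the TCP; orientation=None keeps the orientation; v is the mean speed in m/s.
- bot.set_joints(angles): joint-space move.
- bot.gripper_open() and bot.gripper_close(squeeze=None): open the fingers fully, or close them until they stop; squeeze is the grip in N (None keeps the last).
- bot.hold(seconds).
- bot.ik(position, orientation): joint angles nearest the present ones, or None.
- bot.read_camera(name): name is "side" or "top" or "wrist"; returns the picture (480x640x3 uint8, red, green, blue); there is no depth.
- bot.camera_model(name): a dict with "vertical_fov" (degrees; the focal length in pixels is half the picture's height over the tangent of half this angle, whatever the lens; pixels are square), "cx", "cy" (the principal point, pixels), "R" (3x3) and "t" (3): a world point X has camera coordinates R X + t. Camera axes: x right, y down, z forward; pixel columns grow to the right and rows downward; lengths in m; the calibration is good to about 2 mm. A picture is of the moment at which its call begins: read the wrist's pose just before it. camera_model takes no time and is no camera call; for the wrist camera it gives the pose at the moment of the call.
A pose or a line that the arm cannot do raises bot.PlanningError and nothing moves.
- bot.finish_job(): hands the job in, once; it reports no verdict.
Readings, each from a call of its own:
- bot.get_t(): time.
- bot.get_q(): joint angles.
- bot.get_joint_vel(): joint speeds.
- bot.get_joint_efforts(): joint torques, N m.
- bot.get_tool_pos(): TCP position.
- bot.get_tool_rot(): TCP orientation.
- bot.get_ft_force(): force on the tool from outside, world axes, zero at the start.
- bot.get_wrist_torque(): the same for the moment, N m.
- bot.get_finger_gap(): finger opening in m.
Only numpy, scipy, OpenCV 4.12 (cv2) and the standard library are available. Lean on these libraries where they do the work, as an engineer would, in place of code of your own. Each camera call takes 0.05 s, during which the arm holds its last target. There are 200 camera calls.

## Task

Put the three tapered aluminium roll-core sleeves away as one nest: set the middle-sized sleeve upright in the large one where that stands, then the small one upright in the middle one. Lower each gently and let it just rest in the taper under its own weight; do not press, drop or knock it in, or the grey plastic bush in the mouth sinks and they wedge and jam. Leave the other things on the table alone.

Things in the scene. Friction and masses are not known exactly. Their poses are not given: they have to be found in the camera images.
- large_sleeve: Large sleeve, plain aluminium, not to be moved; origin at the centre of its underside, z up its axis. 0.94 kg, 90 mm wide at the foot, 74 at the top; 87 mm tall. A grey plastic split bush 62 mm across stands out of its mouth to 95 mm above the foot. The round bore in the bush is 50 mm wide at the rim and narrows downward by 0.28 mm per mm.
- middle_sleeve_centre (a point): Centre (56 mm above its foot) of the middle sleeve, plain aluminium, 112 mm tall with its bush, about 0.26 kg, standing on its narrow end; z up its axis. Outside it widens from 36 mm at the foot to 54.5 mm at 66 mm up (0.28 mm per mm), then runs straight, 54.5 mm wide, to 104 mm: this collar is the place to grasp.
- middle_sleeve: The middle sleeve: origin at the centre of its underside, z up its axis. A grey plastic split bush 46 mm across stands out of its mouth, from 104 to 112 mm above the foot; its bore is 41.8 mm wide at the rim and narrows downward by 0.28 mm per mm. Resting loosely in the large sleeve, its foot is about 45 mm above the large sleeve's foot.
- small_sleeve_centre (a point): Centre (54 mm above its foot) of the small sleeve, plain aluminium, 108 mm tall, about 0.14 kg, top closed, standing on its narrow end; z up its axis. Outside it widens from 27 mm at the foot to 43.8 mm at 60 mm up (0.28 mm per mm), then runs straight, 43.8 mm wide, to the top: this collar is the place to grasp.
- small_sleeve: The small sleeve: origin at the centre of its underside, z up its axis. Resting loosely in the middle sleeve, its foot is about 59.5 mm above the middle sleeve's foot and its collar stays clear above the middle one's bush.
- large_bush (a joint): How far the large sleeve's bush is pushed down, m: 0 free (readings of -0.001 to 0 are normal), 0.008 at most. A spring holds it up; it starts to sink at about 10 N. Sunk by more than 2.5 mm it closes on what stands in it and the sleeves jam.
- middle_bush (a joint): How far the middle sleeve's bush is pushed down, m: 0 free (readings of -0.001 to 0 are normal), 0.008 at most. A spring holds it up; it starts to sink at about 7 N. Sunk by more than 2.5 mm it closes on what stands in it and the sleeves jam.
- brush_flat: Flat paint brush, 242 x 26 x 10 mm, lying along x among the sleeves; a bystander.
- paint_tube_1: Aluminium paint tube, 118 x 32 x 24 mm, lying along x among the sleeves; a bystander.
- masking_tape: Roll of masking tape, 96 mm across, 25 mm high, lying flat on the glass palette behind the sleeves; a bystander.
- sanding_block: Cork sanding block, 42 x 72 x 30 mm, near the front edge of the table; a bystander.
- marker: Marker pen, 135 mm long, 16 mm thick, lying at the robot's right; a bystander.
- scraper: Ink scraper with a wooden handle, 186 x 45 x 17 mm, lying at the robot's left; a bystander.
Mind the look-alikes: they are no part of the job. Leave any yellow look-alike of the middle_sleeve alone.

How it is judged:
On the way, in this order (a step that is already met when the one before it is completed fails the run):
1. the middle sleeve rests loosely in the large one, released (z of middle_sleeve in the frame of large_sleeve between 0.041 and 0.053 m and horizontal distance between middle_sleeve and large_sleeve below 0.006 m and angle between the z axis of middle_sleeve and the z axis of large_sleeve, either way round below 0.1 rad and contact force between the fingers and middle_sleeve below 0.2 N and linear speed of middle_sleeve below 0.02 m/s), for 0.3 s.
2. then the small sleeve rests loosely in the middle one, released (z of small_sleeve in the frame of middle_sleeve between 0.055 and 0.068 m and horizontal distance between small_sleeve and middle_sleeve below 0.006 m and angle between the z axis of small_sleeve and the z axis of middle_sleeve, either way round below 0.1 rad and contact force between the fingers and small_sleeve below 0.2 N and linear speed of small_sleeve below 0.02 m/s), for 0.3 s.
At the end, for the whole second after the job is handed in: The large sleeve stands upright within 30 mm of its start; the middle sleeve rests released and still in it, foot 41 to 53 mm above its foot, and the small in the middle, foot 55 to 68 mm above its foot; each within 6 mm and 0.10 rad of the other's axis (all of step 1 and all of step 2 and angle between large_sleeve's own z axis and vertical below 0.06 rad and distance of large_sleeve from where it was at the start of the episode below 0.03 m); the robot touches nothing.
It fails at once if the middle sleeve is pressed, dropped or knocked into the large one: the large one's bush sinks 2.5 mm (value of joint large_bush above 0.0025 m).
It fails at once if the small sleeve is pressed, dropped or knocked into the middle one: the middle one's bush sinks 2.5 mm (value of joint middle_bush above 0.0025 m).
It fails at once if a bystander is pushed more than 20 mm (distance of any of brush_flat, paint_tube_1, masking_tape, sanding_block, marker, scraper from where it was at the start of the episode above 0.02 m).
It also fails if it takes over 64 s, if anything falls off the work surface, if the arm or the gripper's body presses on something with over 40 N, if the wrist force passes 120 N, or if a joint passes its speed limit or range.

## Working session

There is one attempt and no reset: what is moved stays moved. The work goes in short steps, each a Python script; the robot and the scene stay as the last script left them, time stands still between calls to the robot, and variables do not carry over. Pictures are saved under pics/ and viewed, about 8 in all and at most 12, crops included, and the job is handed in when it is done.

```bash
ls; mkdir -p pics; python3 - <<'E'
from cell import bot
import cv2,numpy as np
for n in("top","side"):
    cv2.imwrite(f"pics/{n}0.png",bot.read_camera(n)[:,:,::-1])
    m=bot.camera_model(n);print(n,m['vertical_fov'],m['cx'],m['cy'],np.round(m['R'],3).tolist(),np.round(-m['R'].T@m['t'],3))
print(bot.get_t(),bot.grip_depth,bot.get_tool_rot(),bot.get_finger_gap(),bot.get_ft_force())
E
```

```text
pics
top 42.52087451657994 322.01073489763934 232.5763825843743 [[-0.002, -1.0, -0.02], [-0.992, 0.005, -0.123], [0.123, 0.019, -0.992]] [ 0.461 -0.004  1.279]
side 51.48376920896168 325.0689214386625 242.8700046616588 [[0.939, -0.342, -0.026], [-0.187, -0.446, -0.875], [0.288, 0.827, -0.483]] [ 0.305 -0.864  0.589]
0.1 0.0187 [ 9.89668148e-01  1.43375756e-01 -1.28392023e-04 -5.77306610e-04] 0.08529095812141788 [-0.13591209 -0.35077673 -0.07616356]
```

View pics/top0.png

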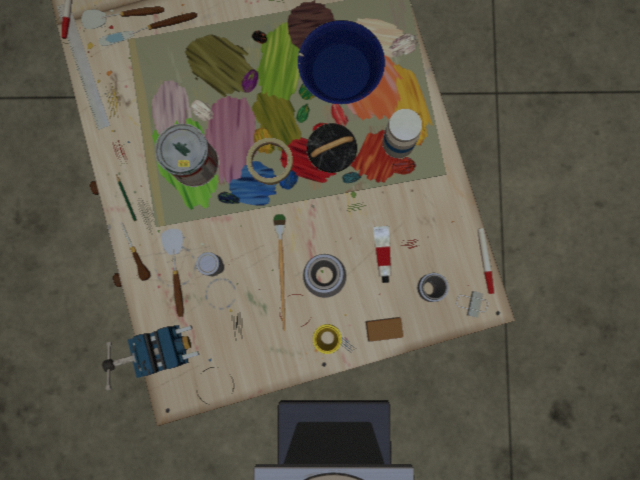

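View pics/side0.png

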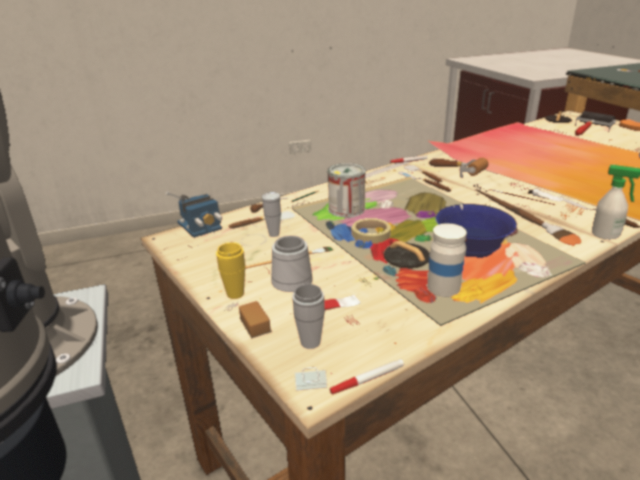

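The top view shows the large sleeve at (325,275), a grey bored sleeve at (432,288), a closed-top slim one at (209,264) and a yellow bored one at (327,338). The middle sleeve must be the grey bored one: it is plain aluminium, and the yellow one is the look-alike. The small sleeve is the closed-top one. I'll confirm this in an enlarged crop with measurements.

```bash
cat > h.py <<'E'
from cell import bot
import cv2,numpy as np
from scipy.spatial.transform import Rotation as Ro
def ray(m,u,v,z):
    f=240/np.tan(np.radians(m['vertical_fov']/2))
    R,t=np.array(m['R']),np.array(m['t']); c=-R.T@t
    d=R.T@np.array([(u-m['cx'])/f,(v-m['cy'])/f,1]); return c+d*(z-c[2])/d[2]
def proj(m,X):
    f=240/np.tan(np.radians(m['vertical_fov']/2)); p=np.array(m['R'])@X+m['t']
    return np.array([m['cx'],m['cy']])+f*p[:2]/p[2], f/p[2]
def down(yaw): # tool z down, jaw axis (tool y) at angle yaw from world y
    return (Ro.from_euler('z',yaw)*Ro.from_quat([1,0,0,0])).as_quat()
E
python3 - <<'E'
from h import *
im=bot.read_camera("top")[:,:,::-1];m=bot.camera_model("top")
out=[]
for n,(u,v),z,d in(("large",(325,275),.095,62),("mid",(432,288),.112,46),("small",(209,264),.108,43.8),("yellow",(327,338),.112,46)):
    c=im[v-33:v+33,u-33:u+33]; c=cv2.resize(c,None,fx=6,fy=6,interpolation=cv2.INTER_CUBIC)
    X=ray(m,u,v,z);_,s=proj(m,X);r=d/2000*s*6
    g=cv2.medianBlur(cv2.cvtColor(c,cv2.COLOR_BGR2GRAY),5)
    H=cv2.HoughCircles(g,cv2.HOUGH_GRADIENT,1,8,param1=60,param2=12,minRadius=int(r*.75),maxRadius=int(r*1.3))
    c=c.copy();print(n,"exp r",round(r,1))
    for i,(a,b,q) in enumerate(H[0][:3]):
        print(' ',a,b,q,ray(m,u-33+(a-2.5)/6,v-33+(b-2.5)/6,z).round(4))
        cv2.circle(c,(int(a),int(b)),int(q),[(0,0,255),(0,255,0),(255,0,0)][i],1)
    out.append(c)
o=np.vstack([np.hstack(out[:2]),np.hstack(out[2:])]);cv2.imwrite("pics/crop.png",cv2.resize(o,(720,720))[:, :] if 0 else cv2.resize(o,(600,600)))
E
```

```text
large exp r 97.0
  191.5 189.5 114.3 [0.5296 0.0162 0.095 ]
  195.5 207.5 125.4 [0.5239 0.0149 0.095 ]
  199.5 194.5 122.1 [0.528  0.0136 0.095 ]
mid exp r 73.4
  204.5 193.5 81.6 [ 0.5022 -0.1892  0.112 ]
  214.5 192.5 78.0 [ 0.5025 -0.1924  0.112 ]
  194.5 195.5 85.1 [ 0.5016 -0.1861  0.112 ]
small exp r 68.9
  219.5 205.5 66.9 [0.5455 0.2283 0.108 ]
  194.5 195.5 64.8 [0.5487 0.2364 0.108 ]
  178.5 195.5 76.7 [0.5487 0.2415 0.108 ]
yellow exp r 73.9
  196.5 207.5 66.5 [0.4055 0.0109 0.112 ]
  211.5 198.5 79.6 [0.4082 0.0063 0.112 ]
  180.5 217.5 85.2 [0.4024 0.0159 0.112 ]
```

View pics/crop.png

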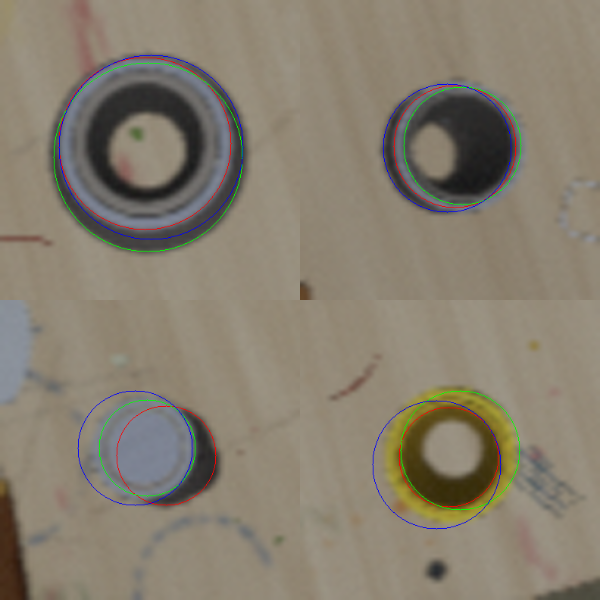

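The crop confirms it: the grey bored sleeve is the middle one, the closed-top grey one is the small one, and the yellow one stays where it is. Next I'll move over the middle sleeve and refine with the wrist camera.

```bash
python3 - <<'E'
from h import *
print([bot.ik([x,y,z],down(0)) is not None for x,y,z in((.502,-.191,.26),(.502,-.191,.063),(.549,.236,.063),(.53,.016,.3),(.53,.016,.108))])
bot.move_ptp([.502,-.191,.26],down(0))
m=bot.camera_model("wrist");im=bot.read_camera("wrist")[:,:,::-1]
cv2.imwrite("pics/w1.png",im)
print(m['vertical_fov'],np.round(m['R'],3).tolist(),-np.array(m['R']).T@m['t'],bot.get_t(),bot.get_ft_force())
print(proj(m,np.array([.502,-.191,.112])))
np.save("m1.npy",m,allow_pickle=True)
E
```

```text
[True, True, True, True, True]
68.78831782509896 [[-0.001, -1.0, 0.001], [-0.961, 0.001, 0.278], [-0.278, -0.001, -0.961]] [ 0.57352092 -0.19118616  0.42903582] 2.2 [-0.13366383  0.72919783 -0.40793897]
(array([325.95674603, 213.09537728]), np.float64(1080.6639748268155))
```

View pics/w1.png

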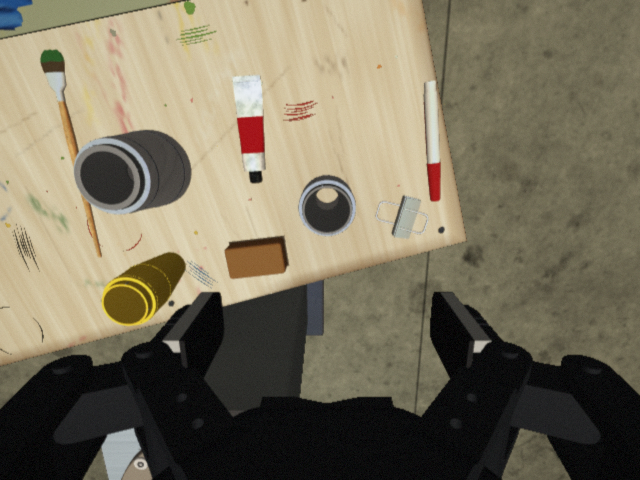

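The wrist view shows the middle sleeve's rim centred near (327,208), where I predicted (326,213). I'll measure all three sleeves from the same relative hover pose, so that calibration bias cancels between them.

```bash
cat >> h.py <<'E'
def look(name,x,y,z,draw=None):
    """hover and fit outer ellipse of bright top ring/face at height z"""
    m=bot.camera_model("wrist");im=bot.read_camera("wrist")[:,:,::-1].copy()
    (u,v),s=proj(m,np.array([x,y,z])); u,v=int(u),int(v)
    w=int(.055*s); y0,x0=max(v-w,0),max(u-w,0); c=im[y0:v+w,x0:u+w].astype(int)
    k=((c[...,0]-c[...,2]>3)&(c[...,1]>95)).astype(np.uint8)
    n,l,st,ce=cv2.connectedComponentsWithStats(k)
    i=1+np.argmax(st[1:,4]); p=cv2.convexHull(np.argwhere(l==i)[:,::-1].astype(np.int32))
    e=cv2.fitEllipse(p); X=ray(m,x0+e[0][0],y0+e[0][1],z)
    print(name,'ellipse',np.round(e[0],1)+[x0,y0],np.round(e[1],1),'diam mm',np.round(np.array(e[1])/s*1000,1),'X',X.round(4))
    d=c.astype(np.uint8).copy();cv2.ellipse(d,e,(0,0,255),1); d[l==i]=d[l==i]//2+np.array([0,90,0],np.uint8)
    cv2.imwrite(f"pics/l_{name}.png",cv2.resize(d,(260,260)))
    return X
E
python3 - <<'E'
from h import *
q=down(0)
bot.move_ptp([.549,.236,.26],q); S=look("small",.549,.236,.108)
bot.move_ptp([.53,.016,.26],q); L=look("large",.53,.016,.087)
bot.move_ptp([.506,-.191,.26],q); M=look("mid",.506,-.191,.104)
np.save("slm.npy",[S,L,M]);print(bot.get_t())
cv2.imwrite("pics/look.png",np.hstack([cv2.imread(f"pics/l_{n}.png") for n in("small","large","mid")]))
E
```

```text
small ellipse [322.3 209.8] [31.9 32.3] diam mm [29.9 30.3] X [0.5521 0.2388 0.108 ]
large ellipse [326.3 204. ] [72.4 73.3] diam mm [72.  72.9] X [0.5341 0.017  0.087 ]
mid ellipse [329.  211.9] [55.1 56. ] diam mm [52.2 53.1] X [ 0.5061 -0.1917  0.104 ]
5.6583
```

View pics/look.png

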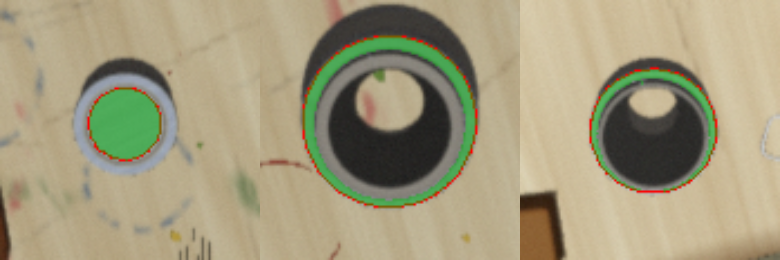

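The ring fits are clean: 72 mm and 53 mm diameters against the expected 74 and 54.5. Now I'll grasp the middle sleeve and look at it in the hand.

```bash
python3 - <<'E'
from h import *
S,L,M=np.load("slm.npy")
bot.line_to([M[0],M[1],.15],v=.2); bot.line_to([M[0],M[1],.066],v=.1)
f0=bot.get_ft_force(); bot.gripper_close(30); print(bot.get_finger_gap(),f0,bot.get_ft_force())
bot.line_to([M[0],M[1],.27],v=.12); bot.hold(.3)
p=bot.get_tool_pos();print(p,bot.get_finger_gap(),bot.get_ft_force(),bot.get_wrist_torque(),bot.get_t())
look("inhand",p[0],p[1],p[2]-.066+.104)
cv2.imwrite("pics/w2.png",bot.read_camera("wrist")[:,:,::-1])
E
```

```text
0.05208452456796019 [ 1.14731286 -0.71916866 -0.24071337] [-0.83300308 -0.00905787  7.4539815 ]
[ 0.50603822 -0.19171741  0.26984908] 0.05248007651009452 [ 0.37477779 -0.28737949 -2.88299059] [-0.05416222 -0.0395013   0.03565537] 9.9083
inhand ellipse [326.3 311.4] [115.6 127. ] diam mm [48.1 52.9] X [ 0.5064 -0.191   0.3078]
```

View pics/w2.png

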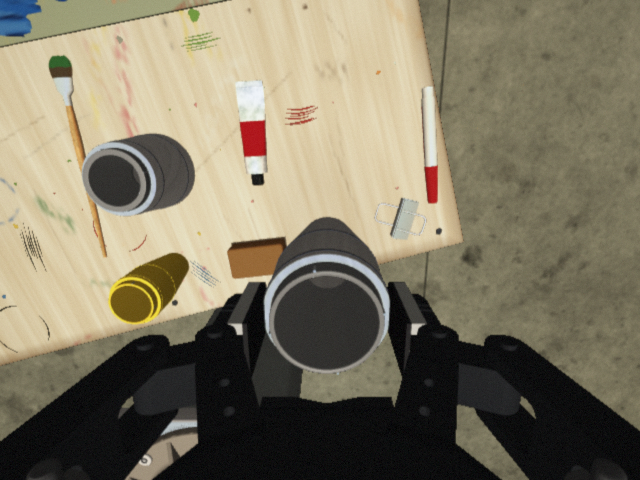

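The middle sleeve is held upright and centred, with in-hand x error under 1 mm and its rim near (326,311). Next is a guarded, compliant descent into the large sleeve.

```bash
cat >> h.py <<'E'
def F(n=4,settle=.08):
    bot.hold(settle); a=[]
    for _ in range(n): a.append(bot.get_ft_force()); bot.hold(.015)
    return np.mean(a,0)
def seat(x,y,z0,zmin,dz=.001,fz=1.5):
    bot.line_to([x,y,z0],v=.1); f0=F(settle=.3); print('base',f0.round(2)); z=z0
    while z>zmin:
        z-=dz; bot.line_to([x,y,z],v=.03)
        d=F()-f0; print(round(z,4),np.round([x,y],4),d.round(2))
        for _ in range(5):
            h=np.hypot(d[0],d[1])
            if h<.8: break
            x,y=np.array([x,y])+d[:2]/h*min(.0001+.0002*h,.0008); bot.line_to([x,y,z],v=.03); d=F()-f0
            print('   shift',np.round([x,y],4),d.round(2))
        if d[2]>fz: break
    print('stop',z,bot.get_tool_pos(),bot.get_t()); return x,y,z
E
python3 - <<'E'
from h import *
S,L,M=np.load("slm.npy")
x,y=L[0]-.0003,L[1]-.0007
bot.line_to([x,y,.27],v=.2); bot.line_to([x,y,.145],v=.12)
seat(x,y,.126,.109,.0015)
cv2.imwrite("pics/s1.png",bot.read_camera("side")[:,:,::-1])
E
```

```text
base [ 0.28 -0.11 -2.47]
0.1245 [0.5338 0.0163] [-0.03  0.04 -0.5 ]
0.123 [0.5338 0.0163] [-0.51  0.2  -0.49]
0.1215 [0.5338 0.0163] [-0.02  0.25 -0.58]
0.12 [0.5338 0.0163] [-0.79 -0.37 -1.01]
   shift [0.5335 0.0162] [-0.5  -0.42 -0.22]
0.1185 [0.5335 0.0162] [-0.11 -0.11 -0.6 ]
0.117 [0.5335 0.0162] [-0.32  0.37 -0.42]
0.1155 [0.5335 0.0162] [ 0.22  0.85 -0.6 ]
   shift [0.5336 0.0164] [-0.12  0.6  -0.09]
0.114 [0.5336 0.0164] [-0.18  0.6  -0.54]
0.1125 [0.5336 0.0164] [ 0.39  0.91 -0.75]
   shift [0.5337 0.0167] [ 0.14  0.9  -0.6 ]
   shift [0.5338 0.017 ] [-0.28 -0.05 -0.92]
0.111 [0.5338 0.017 ] [ 0.92 -1.54  0.35]
   shift [0.534  0.0166] [-0.18  0.05  0.66]
0.1095 [0.534  0.0166] [-2.18  0.28  9.42]
   shift [0.5335 0.0167] [-0.31 -0.04  9.12]
stop 0.10949999999999999 [0.53410983 0.01677132 0.11007162] 19.9083
```

Seated at tool z of about 0.1105, as expected. I'll back off a little to unload it, then release.

```bash
python3 - <<'E'
from h import *
p=bot.get_tool_pos()
bot.line_to([.5339,.0167,.1107],v=.02); print(F(),bot.get_tool_pos())
bot.gripper_open(); print(F(),bot.get_finger_gap())
bot.line_to([.5339,.0167,.27],v=.12); bot.line_to([.5339,.0167,.32],v=.12);print(bot.get_t())
# expected rim: collar top at 45+104
look("nest",.534,.017,.149)
cv2.imwrite("pics/s2.png",np.hstack([cv2.resize(bot.read_camera("side")[200:330,220:370,::-1],(450,390)),cv2.resize(cv2.imread("pics/l_nest.png"),(340,390))]))
E
```

```text
[-0.12323257  0.28163594  4.83302862] [0.53410829 0.01677551 0.11085601]
[ 0.11836485 -0.25214507 -0.23117311] 0.08511562405694796
22.9833
nest ellipse [326.5 199.3] [62.4 69.1] diam mm [61.6 68.2] X [0.5426 0.017  0.149 ]
```

View pics/s2.png

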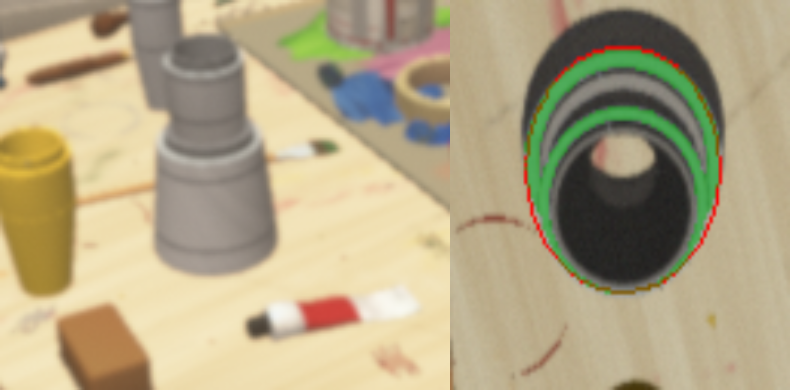

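The middle sleeve stands upright and nested, with the side view showing its collar well clear of the large sleeve. Next is the small one.

```bash
python3 - <<'E'
from h import *
S,L,M=np.load("slm.npy"); q=down(0)
bot.move_ptp([S[0],S[1],.26],q); S=look("small2",S[0],S[1],.108)
bot.line_to([S[0],S[1],.068],v=.12)
f0=bot.get_ft_force(); bot.gripper_close(25); print(bot.get_finger_gap(),f0,bot.get_ft_force())
bot.line_to([S[0],S[1],.31],v=.15); bot.hold(.2)
p=bot.get_tool_pos();print(p,bot.get_finger_gap(),F(),bot.get_t())
I=look("inhand2",p[0],p[1],p[2]-.068+.108)
cv2.imwrite("pics/w3.png",bot.read_camera("wrist")[:,:,::-1])
E
```

```text
small2 ellipse [325.9 212.6] [31.6 32.3] diam mm [29.6 30.3] X [0.5522 0.2387 0.108 ]
0.04172994843359091 [ 0.56533912 -0.62961487 -0.61780268] [ 0.69084221 -0.96181237  5.78559713]
[0.55204219 0.23863596 0.30956979] 0.042292701059435556 [-0.02229315  0.73264248 -1.42637932] 28.3917
inhand2 ellipse [326.3 311.9] [65.6 72.6] diam mm [27.  29.9] X [0.5531 0.2394 0.3496]
```

View pics/w3.png

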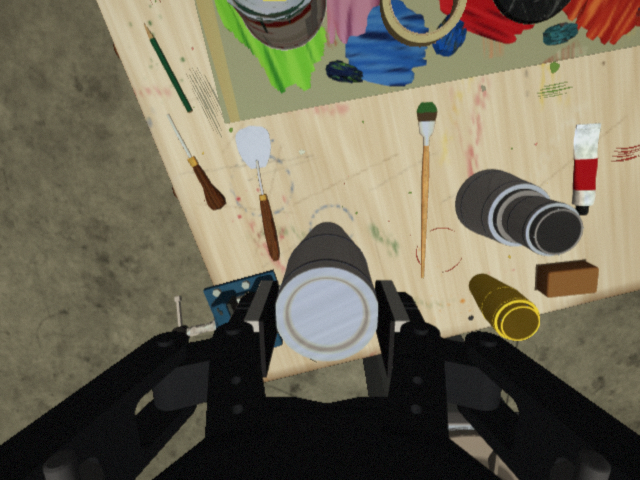

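The small sleeve is held upright, with its top at (326,312). Now a guarded descent into the middle sleeve.

```bash
python3 - <<'E'
from h import *
x,y=.5336,.0168
bot.line_to([x,y,.31],v=.2); bot.line_to([x,y,.2],v=.12)
x,y,z=seat(x,y,.187,.1781,.0015,1.2)
if z<.1785: x,y,z=seat(x,y,z,.169,.0007,.8)
E
```

```text
base [-0.04 -0.29 -1.5 ]
0.1855 [0.5336 0.0168] [0.11 0.89 0.59]
   shift [0.5336 0.0171] [-0.05 -0.03  0.26]
0.184 [0.5336 0.0171] [-0.12  0.25  0.24]
0.1825 [0.5336 0.0171] [-0.33  0.24  0.18]
0.181 [0.5336 0.0171] [0.19 0.32 0.16]
0.1795 [0.5336 0.0171] [0.22 0.17 0.12]
0.178 [0.5336 0.0171] [-0.15  0.31 -0.03]
stop 0.178 [0.53364214 0.01708941 0.17800612] 34.275
base [-0.56  0.07 -1.23]
0.1773 [0.5336 0.0171] [ 0.08 -0.1  -0.06]
0.1766 [0.5336 0.0171] [ 0.69 -0.43  0.19]
   shift [0.5339 0.0169] [ 0.75 -0.57  0.44]
   shift [0.5341 0.0168] [ 0.58 -0.25  0.18]
0.1759 [0.5341 0.0168] [0.37 0.12 0.15]
0.1752 [0.5341 0.0168] [0.55 0.26 0.13]
0.1745 [0.5341 0.0168] [ 0.91  0.04 -0.48]
   shift [0.5344 0.0168] [ 0.21 -0.6   0.36]
0.1738 [0.5344 0.0168] [ 0.6   0.11 -0.15]
0.1731 [0.5344 0.0168] [ 0.06 -0.12  0.05]
0.1724 [0.5344 0.0168] [ 0.6  -0.11  0.06]
0.1717 [0.5344 0.0168] [-0.56  0.21  0.22]
0.171 [0.5344 0.0168] [-0.86  0.39  2.58]
   shift [0.5341 0.0169] [-0.06  0.12  2.33]
stop 0.17099999999999993 [0.53416012 0.01685942 0.1710223 ] 40.4917
```

Touchdown at about 2.3 N, well under 7 N. Releasing now.

```bash
python3 - <<'E'
from h import *
bot.gripper_open(); print(F(),bot.get_finger_gap())
p=bot.get_tool_pos()
bot.line_to([p[0],p[1],.33],v=.12); bot.move_ptp([.5,-.2,.34],down(0)); print(bot.get_t())
side=bot.read_camera("side")[:,:,::-1];cv2.imwrite("pics/end.png",np.hstack([cv2.resize(side[150:330,200:380],(400,400)),cv2.resize(bot.read_camera("top")[180:340,240:400,::-1],(400,400))]))
E
```

```text
[ 0.66564313 -0.06450758  0.18558962] 0.08514044478456718
43.5
```

View pics/end.png

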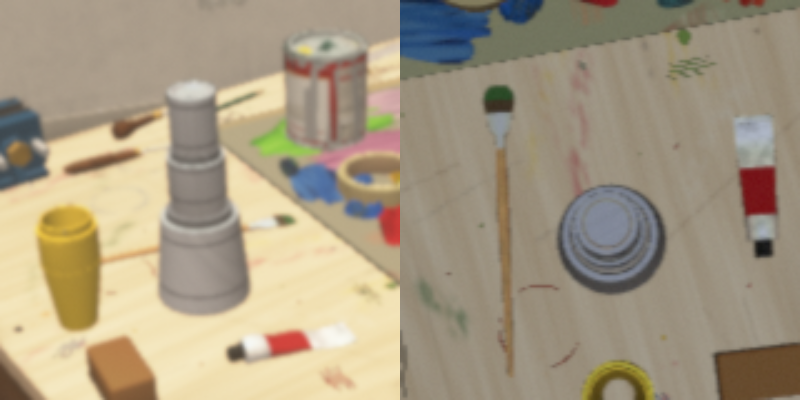

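The nest stands upright and concentric, and the bystanders are where they were.

```bash
python3 -c "
from cell import bot
bot.finish_job();print(bot.get_t())"
```

```text
the job is handed in; nothing more can be done
the job is handed in; nothing more can be done
```

I set the middle sleeve in the large one and then the small one in the middle one. I used slow, force-checked lowering each time, and handed the job in shortly after 43.5 s of the 64 s allowed.

- **Middle sleeve:** the last step down pressed it with about 9 N, close to the 10 N at which the large bush starts to sink. I backed off about 1 mm before releasing. It came to rest at about the expected height (tool-height estimate 44–45 mm), so I don't think the bush sank, but I can't read it directly.
- **Small sleeve:** it touched down at about 2.3 N, against 7 N for its bush. By tool height its foot is about 59 mm above the middle sleeve's foot, within the 55–68 mm range.
- **Last pictures:** the side and top views show all three sleeves upright and concentric. The brush, tube and yellow look-alike looked unmoved, and the gripper was clear of everything.
- **Failed check:** the automatic ring fit on the nested middle sleeve merged its rim with the large one's, so I judged that step by eye and by the tool position at release.

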